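Clamp the circuit board in the test station's tray

TASK

Get the board in the test station ready for its test: pull the station's tray all the way out to its stop, then press the sprung hold-down arm on the tray down until the catch snaps over its end and holds it down by itself. Leave the tray fully out, and leave the other things on the bench where they are.

Things in the scene. Friction and masses are not known exactly. Their poses are not given: they have to be found in the camera images.
- station: Cream case fixed to the bench, 250 deep (x) x 300 wide (y) x 165 high mm. Origin: centre of its underside; x to its back, y to its left, z up. Front face at x = -125, with the tray's opening z 10 to 115 mm. Above it the fascia (z 115 to 165, full width) juts out to x = -139: an upright gripper cannot get at parts near the face; lean it, fingers pointing down and at the station.
- tray (a joint): How far the tray is out, m: 0 shut, 0.11 at its stop. Slides to the station's -x, about 4 N of friction, stays where it is left. Its front panel is 272 wide, 8 thick, z 14 to 48 mm, against the station's face when shut. A green circuit board lies on it, top at z 28 mm.
- handle (a point): Grip point of the tray's grey pull tab: a plain bar 20 wide (y) x 14 high (z) x 46 long (x) mm that sticks straight out towards the robot from the middle of the front panel. The point is at its mid height, 42 mm above the bench, 25 mm in front of the panel and 21 mm from the bar's free end. Moves with the tray; axes as the station's.
- holddown (a joint): Angle of the hold-down arm, rad: 0 raised (rest), grows as pressed down, 0.25 (level) when caught, 0.29 at its bottom stop; it must go to about 0.27 for the catch to snap over it. A spring lifts it back unless caught. Steel bar 14 wide, 10 thick, 179 long, across the tray along station y, pivot at its left (+y) end, 50 mm above the bench, axis along station x.
- thumb_pad (a point): Top centre of the black ribbed thumb pad, 20 (x) x 46 (y) mm, on the arm 128 mm from its pivot, near the right end; x as station x, y to the pivot, z out of the pad. Top 91 mm above the bench raised, 59 caught, 54 at bottom. Push takes 3 to 8 N. Tray fully out: 24 mm in front of the station's face, 10 mm before the fascia's edge. Tray shut: inside the station.
- catch (a point): Tip of the catch's sprung brass bolt, 18 wide, bevelled top, in a steel housing on the tray at the arm's right (-y) end, about 46 mm right of the thumb pad, 56 mm above the bench. The arm's end pushes it aside going down, and it springs out over the arm's end. It need not be touched.
- analyser: Bystander: flat black box with round edges, 95 x 95 x 22 mm, loose on the bench. Origin: centre of its underside.
- meter: Bystander: grey hand multimeter lying on its back, 150 (x) x 76 (y) x 34 mm, dial to 40 mm, loose. Origin: centre of its underside.
- parts_bin: Bystander: empty black open parts bin 90 (x) x 70 (y) x 35 mm, loose. Origin: centre of its underside.

How it is judged (in metres and radians):
On the way, in this order (a step that is already met when the one before it is completed fails the run):
1. the tray is pulled out to its stop (value of joint tray above 0.102 m), for 0.2 s.
2. the hold-down arm is pressed down past its catch, with the tray out (value of joint holddown above 0.23 rad and value of joint tray above 0.102 m), for 0.2 s.
At the end, for the whole second after the job is handed in: The hold-down arm is held down by its catch (joint above 0.23 rad, still), the tray is out to its stop (within 8 mm), and the analyser, meter and parts bin are within 30 mm of where they started (all of step 2 and velocity of joint holddown below 0.05 rad/s and distance of each of analyser, meter, parts_bin from where it was at the start of the episode below 0.03 m); the robot touches nothing.
It fails at once if a bystander object on the bench is shoved more than 30 mm (distance of any of analyser, meter, parts_bin from where it was at the start of the episode above 0.03 m).
It also fails if it takes over 45 s, if anything falls off the work surface, if the arm or the gripper's body presses on something with over 40 N, if the wrist force passes 120 N, or if a joint passes its speed limit or range.

ROBOT

A 7-joint arm with a two-finger parallel gripper is mounted at the origin on the work surface. World frame = base frame: x ahead of the robot, y to its left, z up, the work surface at z = 0. Lengths are in mm, angles in rad, forces in N, time in s.
With the tool pointing down it reaches from about 400 to 850 mm from the base axis. Payload 4.4 kg.
Tool frame: the origin (TCP) lies on the centre line of the jaws, within the pads' length; the fingertips stand 22 mm ahead of it and the grasp point (between the pads) lies 3 mm ahead of it; z points along the fingers, y is the direction in which the jaws open and shut (so a half turn about z gives the same grasp; the last joint's range is limited). The gripper opens to 94 mm and grips with 3 to 60 N. Pads are 16 mm wide; open, the fingers measure 119 mm over their backs; the gripper's body (75 mm by 177 mm) begins 78 mm behind the grasp point.
Start: joints at [-1.359, 0.628, 0.038, 1.517, -0.027, 0.996, -0.02], TCP at [178.232, 625.101, 227.478] pointing down, gripper open.
Joint ranges: [-3.06, 3.06], [-0.37, 2.12], [-1.25, 1.32], [0.18, 2.47], [-1.1, 4.24], [0.23, 1.98], [-2.94, 2.94]. Speed limits (rad/s): [2.57, 2.57, 3.14, 3.14, 3.14, 3.14, 3.14].

INTERFACE

Orientations are given as a rotation vector (axis times angle).
In Python, from rig import monitor, capture, camera_params, bot gives the robot as it stands.
- The arm moves only by the tool servo_tool, never from a script. Its argument "steps" is one flat list of numbers, 7 for each row, row after row: the shift along the tool's x, y, z in m, then the turn, a rotation vector about the tool's x, y, z in rad, then the gripper's target within -1 to 1 (shut at 1, half-way at 0, fully open at -1). A call has 1 to 20 rows; each row shifts and turns the pose as measured when the row begins, along the tool's axes as they then stand; what a row does not reach is not made up. A row lasts 1/12 s, in which the tool goes at most 41.7 mm and 7.16 degrees, less where a joint would pass 70% of its speed; a pose out of reach is approached as far as the arm can. A call is refused whole if a number of a shift passes 0.0417 or a number of a turn 0.125, either way. A call with a gripper value outside its range is refused whole. The fingers move at their own pace and stop on an object; "force" is the grip in N (left out, the last holds). Time passes only in rows, so rows that do not move let the fingers close. It gives the time, the measured TCP pose, the force and the opening at its end, in the units of the state.
- monitor.state(): the state, without advancing time (a new reading comes with each control period).
- capture(name): name is "scene" or "top" or "wrist"; returns (picture, depth): 400x640x3 uint8, red, green, blue; 400x640 float32, mm along the optical axis (not along the pixel's ray), 0 where there is no reading.
- camera_params(name): a dict with "K" (3x3 intrinsics, pixels), "extrinsics" (4x4, takes a point from camera to world coordinates). Camera axes: x right, y down, z forward; pixel columns grow to the right and rows downward; lengths in mm; the calibration is good to about 2 mm. The wrist camera is an equidistant fisheye: a pixel r from the principal point sees the ray r / f radians off the axis. A picture is of the moment at which its call begins: read the wrist's pose just before it. camera_params takes no time and is no camera call; for the wrist camera it gives the pose at the moment of the call.
- bot.finish_job(): hands the job in, once; it reports no verdict.
The state is a dict: "time_s": time; "qpos": joint angles; "joint_velocities": joint speeds; "joint_efforts": joint torques, N m; "ee_pos": TCP position; "tool_rot": TCP orientation; "ft_force": force on the tool from outside, world axes, zero at the start; "torque": the same for the moment, N m; "gripper_width": finger opening in mm.
Only numpy, scipy, OpenCV 4.12 (cv2) and the standard library are available. Lean on these libraries where they do the work, as an engineer would, in place of code of your own. Each camera call takes 0.05 s, during which the arm holds its last target.

## Working session

There is one attempt and no reset: what is moved stays moved. The work goes in short steps, Python scripts to look and compute and a tool call to move; the robot and the scene stay as the last step left them, time stands still between calls to the robot, and variables do not carry over. Pictures are saved under pics/ and viewed, and the job is handed in when it is done.

Besides the shell and the picture viewer there is one more tool, called as a command line: name --argument value ..., lists and objects as JSON in quotes. servo_tool: Moves the arm, as the interface text tells. Its arguments: {"type":"object","properties":{"steps":{"type":"array","items":{"type":"number"}},"force":{"type":"number"}},"required":["steps"]}

```bash
mkdir -p pics; ls; python3 - <<'E'
from rig import monitor, capture, camera_params
import cv2,numpy as np
print(monitor.state())
for n in ("scene","top"):
    p,d=capture(n); cv2.imwrite(f"pics/{n}0.png",p[:,:,::-1]); np.save(f"pics/{n}0.npy",d); c=camera_params(n); print(n,c); np.savez(f"pics/{n}cam.npz",**c)
E
```

```text
pics
{'time_s': 0.0, 'qpos': array([-1.35879873,  0.62935871,  0.03845348,  1.51835208, -0.02703154,
        0.99626973, -0.01999758]), 'joint_velocities': array([ 0.00054653,  0.00143284,  0.00098413,  0.000692  ,  0.00068188,
       -0.00211836, -0.00054222]), 'joint_efforts': array([-8.69259566e-04, -5.49713087e+01,  1.14305489e+00, -1.86640531e+01,
       -5.23103331e-02,  2.33790209e-02,  1.55578314e-04]), 'ee_pos': array([178.05555183, 624.49744371, 226.55121965]), 'tool_rot': array([-4.34963242e-01, -3.11107835e+00,  2.90962965e-03]), 'ft_force': array([-0.41340079, -0.4531874 ,  0.05377286]), 'torque': array([0.00345425, 0.00639693, 0.01402832]), 'gripper_width': 93.60618670894944}
scene {'K': array([[420.3401641 ,   0.        , 324.39144291],
       [  0.        , 420.3401641 , 200.8800421 ],
       [  0.        ,   0.        ,   1.        ]]), 'extrinsics': array([[ 9.99732717e-01,  1.60252188e-02, -1.66639586e-02,
         6.44860594e+02],
       [ 2.19044161e-02, -8.87127999e-01,  4.61003373e-01,
        -4.80071964e+02],
       [-7.39538435e-03, -4.61245168e-01, -8.87241908e-01,
         1.00389232e+03],
       [ 0.00000000e+00,  0.00000000e+00,  0.00000000e+00,
         1.00000000e+00]])}
top {'K': array([[373.19921037,   0.        , 322.55136291],
       [  0.        , 373.19921037, 197.29001766],
       [  0.        ,   0.        ,   1.        ]]), 'extrinsics': array([[ 2.35318542e-02, -9.84987309e-01,  1.71015357e-01,
         4.50729237e+02],
       [-9.99097759e-01, -2.92199557e-02, -3.08198208e-02,
         8.01052631e+00],
       [ 3.53541935e-02, -1.70135812e-01, -9.84786214e-01,
         9.97557552e+02],
       [ 0.00000000e+00,  0.00000000e+00,  0.00000000e+00,
         1.00000000e+00]])}
```

View pics/scene0.png

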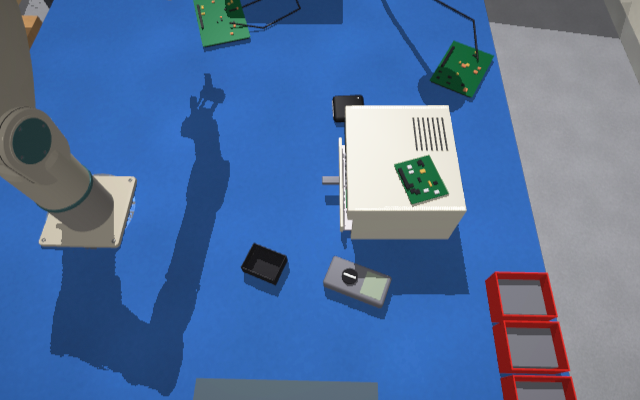

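View pics/top0.png

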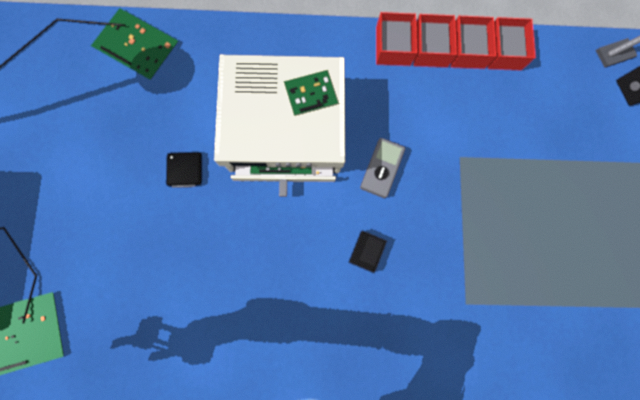

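The scene view shows the station at px (345–465, 105–240) with the tab at (332,180). In the top view the station is at (215–345, 55–180), the tab at (283,188), the analyser at (184,169), the meter at (383,168) and the bin at (369,251). Next I'll measure these.

```bash
cat > h.py <<'E'
import numpy as np,cv2
from scipy.spatial.transform import Rotation as R
def load(n,i=0):
    c=np.load(f"pics/{n}cam.npz"); return c["K"],c["extrinsics"],np.load(f"pics/{n}{i}.npy")
def cloud(K,E,d):
    v,u=np.mgrid[:d.shape[0],:d.shape[1]]
    P=np.stack([(u-K[0,2])/K[0,0]*d,(v-K[1,2])/K[1,1]*d,d],-1)
    return P@E[:3,:3].T+E[:3,3]
def crop(src,dst,x0,y0,x1,y1,s):
    im=cv2.imread(src)[y0:y1,x0:x1]; cv2.imwrite(dst,cv2.resize(im,None,fx=s,fy=s,interpolation=cv2.INTER_CUBIC))
E
python3 - <<'E'
from h import *
crop("pics/top0.png","pics/top0c.png",205,140,355,210,5)
crop("pics/scene0.png","pics/scene0c.png",310,90,480,250,4)
K,E,d=load("top"); W=cloud(K,E,d)
for (u,v) in [(283,190),(283,184),(284,193),(240,100),(240,178),(330,179),(220,150),(340,150),(184,169),(383,168),(369,251),(300,250)]: print(u,v,W[v,u].round(1))
K,E,d=load("scene"); W=cloud(K,E,d)
for (u,v) in [(332,180),(326,180),(341,200),(360,130),(360,200),(440,150),(400,130),(450,300),(347,105)]: print("s",u,v,W[v,u].round(1))
E
```

```text
283 190 [632.2  81.1  45.1]
283 184 [647.3  81.5  49.1]
284 193 [623.8  78.   48.7]
240 100 [822.9 182.2 162.4]
240 178 [660.4 193.4  45.9]
330 179 [665.5 -40.2  44.2]
220 150 [698.4 219.8 164.8]
340 150 [707.4 -55.8 166.2]
184 169 [685.8 347.7  20.2]
383 168 [ 700.4 -180.5   41.4]
369 251 [ 482.6 -150.     1.1]
300 250 [481.   33.2  -5. ]
s 332 180 [645.6  77.2  50.8]
s 326 180 [629.8  79.   47.4]
s 341 200 [669.4  19.2  49.3]
s 360 130 [712.5 153.9 165.4]
s 360 200 [709.1 -41.  165.9]
s 440 150 [902.2  96.5 167.3]
s 400 130 [810.9 155.7 165.1]
s 450 300 [ 931.8 -220.7    1.8]
s 347 105 [686.9 356.   19.5]
```

View pics/top0c.png

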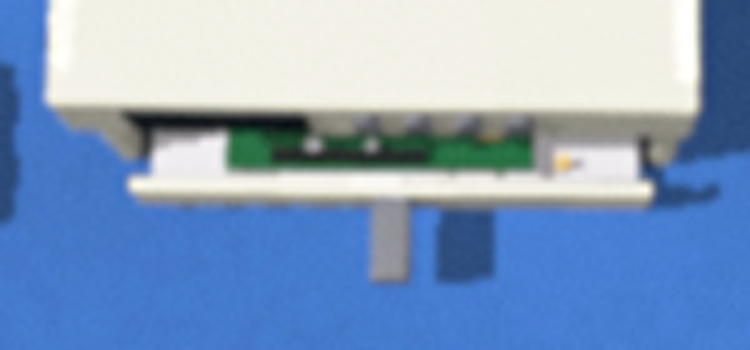

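View pics/scene0c.png

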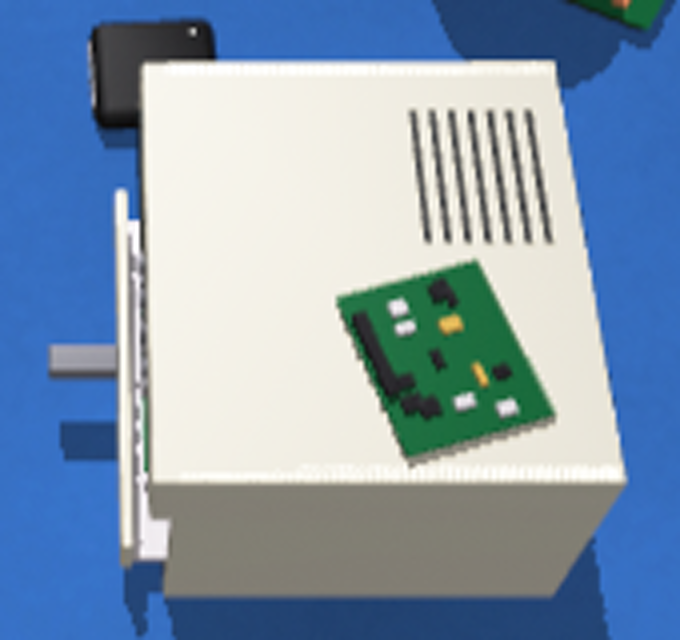

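```bash
cat >> h.py <<'E'
def ray(K,E,u,v,z):
    r=E[:3,:3]@np.array([(u-K[0,2])/K[0,0],(v-K[1,2])/K[1,1],1.]); return E[:3,3]+r*(z-E[2,3])/r[2]
E
python3 - <<'E'
from h import *
for n in ("top","scene"):
    K,E,d=load(n); W=cloud(K,E,d)
    m=(abs(W[...,2]-165)<8)&(W[...,0]>600)&(W[...,1]>-150)&(W[...,1]<330)
    m=cv2.morphologyEx(m.astype(np.uint8),cv2.MORPH_OPEN,np.ones((3,3)))
    # project to z=165 via rays for boundary pixels
    v,u=np.nonzero(m); P=np.array([ray(K,E,a,b,165)[:2] for a,b in zip(u,v)],np.float32)
    r=cv2.minAreaRect(P); print(n,r, cv2.boxPoints(r).round(1).tolist())
K,E,d=load("top")
for nm,u,v,z in [("fl",214.6,160.6,165),("fr",345,161,165),("bl",219,56,165),("br",344,57,165),
  ("panel top front L",205+130/5,140+192/5,48),("panel top front R",205+652/5,140+193/5,48),("tab tipL",205+370/5,140+280/5,49),("tab tipR",205+409/5,140+280/5,49),("tab base L",205+372/5,140+203/5,49),("tab base R",205+411/5,140+203/5,49)]: print(nm,ray(K,E,u,v,z).round(1))
K,E,d=load("scene")
for nm,u,v,z in [("fl",310+141/4,90+62/4,165),("fr",310+152/4,90+480/4,165),("bl",310+556/4,90+62/4,165),("br",310+625/4,90+480/4,165),
 ("tab tip L",310+50/4,90+345/4,49),("tab tip R",310+50/4,90+375/4,49),("tab base L",310+116/4,90+345/4,49),("tab base R",310+116/4,90+375/4,49),("panel top f L",310+117/4,90+190/4,48),("panel f R",310+122/4,90+545/4,48)]: print("s",nm,ray(K,E,u,v,z).round(1))
E
```

```text
top ((805.713134765625, 85.61819458007812), (265.0992431640625, 298.9610595703125), 1.2437301874160767) [[670.0, 232.1999969482422], [676.4000244140625, -66.69999694824219], [941.5, -61.0], [935.0, 237.89999389648438]]
scene ((809.1211547851562, 83.01782989501953), (265.2701416015625, 303.4004211425781), 1.04893159866333) [[673.7000122070312, 232.3000030517578], [679.2999877929688, -71.0999984741211], [944.5, -66.19999694824219], [939.0, 237.10000610351562]]
fl [672.9 230.2 165. ]
fr [681.9 -67.9 165. ]
bl [931.7 238.5 165. ]
br [942.4 -62.  165. ]
panel top front L [658.1 216.   48. ]
panel top front R [666.1 -54.1  48. ]
tab tipL [615.5  90.4  49. ]
tab tipR [616.1  70.4  49. ]
tab base L [656.   91.2  49. ]
tab base R [656.6  71.   49. ]
s fl [676.3 230.7 165. ]
s fr [682.1 -66.1 165. ]
s bl [940.  234.8 165. ]
s br [944.2 -61.3 165. ]
s tab tip L [620.3  89.3  49. ]
s tab tip R [620.9  66.5  49. ]
s tab base L [663.9  90.   49. ]
s tab base R [664.   67.2  49. ]
s panel top f L [663.9 215.9  48. ]
s panel f R [668.5 -53.7  48. ]
```

```bash
python3 - <<'E'
from h import *
for n in ("top","scene"):
    K,E,d=load(n); W=cloud(K,E,d)[d>0]
    print(n)
    for x in range(50,760,50):
        row=[]
        for y in range(-100,800,50):
            s=W[(abs(W[:,0]-x)<25)&(abs(W[:,1]-y)<25)]
            row.append("%4d"%np.percentile(s[:,2],99) if len(s)>5 else "   .")
        print(x," ".join(row))
for n in ["wrist"]:
    from rig import *
    c=camera_params(n); p,d=capture(n); cv2.imwrite("pics/w0.png",p[:,:,::-1]); print(c)
E
```

```text
top
50    .    .    .    .    .    .    .    .    .    .    .    .    .    .    .    .    .    .
100    2    1    1    1    1    2    3    1    2    2    2    2    2    2    2    2    3    2
150    3    3    2    2    2    2    2    2    2    2    2    2    2    2    2    2    7   13
200    3    2    2    2    3    2    2    2    2    2    2    2    2    2   14   15   19   18
250    2    3    2    2    3    2    2    3    2    2    2    2    3    3   14   15   15   15
300    2    3    2    2    3    2    2    3    3    2    3    2    2    3    3   15   27   15
350    2    2    2    2    2    2    2    3    2    2    2    3    2    3    2   15   19   13
400    3    3    3    2    2    2    2    3    2    3    2    3    2    2    2    2   10    2
450   35    3    3    3    2    2    2    3    2    3    3    2    3    3    2    2    8   10
500   35    2    3    2    2    3    3    3    3    3    2    3    2    3    2    3    2    8
550   12    2    3    3    3    3    3    2    2    3    2    3    2    2    3    2    2    2
600    3    3    3   29   49    3    3    2    3    3    3    3
[... 1544 characters left out ...]
   5  168  169  169  169  169  169  168   24   27   26    4    5    5    5    5    5    5
750    5  168  169  169  169  170  169  168    .   23   23    5    5    5    5    5    6    6
{'K': array([[309.70691629,   0.        , 319.36334493],
       [  0.        , 309.70691629, 199.37228595],
       [  0.        ,   0.        ,   1.        ]]), 'extrinsics': array([[ 2.74916375e-01,  9.25208633e-01,  2.61553000e-01,
         1.01742571e+02],
       [ 9.61466850e-01, -2.64102276e-01, -7.63641597e-02,
         6.45978623e+02],
       [-1.57603724e-03,  2.72468297e-01, -9.62163470e-01,
         3.83565896e+02],
       [ 0.00000000e+00,  0.00000000e+00,  0.00000000e+00,
         1.00000000e+00]])}
```

View pics/w0.png

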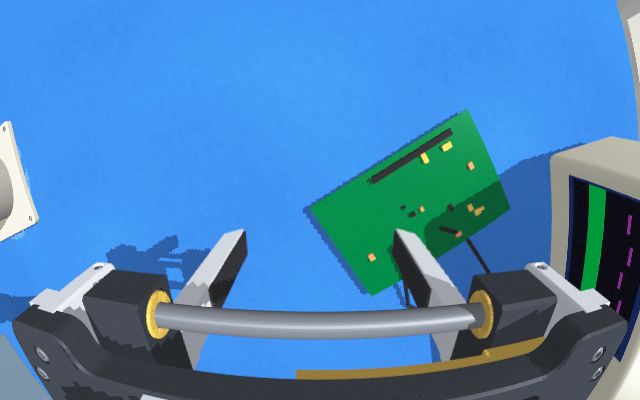

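The wrist view shows only the fingers and a bench PCB, with no obstacle along the path. Station yaw is about +1.2°. The tab centreline is y≈79, its tip x≈618 and the panel x≈662, so the tray is about 20 mm out. I'll plan the approach with a 25° lean.

```bash
cat >> h.py <<'E'
def orient(yaw,lean):
    a,l=np.radians(yaw),np.radians(lean)
    M=np.array([[-np.cos(l),0,np.sin(l)],[0,1,0],[-np.sin(l),0,-np.cos(l)]])
    return R.from_euler('z',a)*R.from_matrix(M)
def plan(pos,rot,n):
    from rig import monitor
    s=monitor.state(); p=np.array(s["ee_pos"]); q=R.from_rotvec(s["tool_rot"])
    t=np.array(pos)-p; w=(rot*q.inv()).as_rotvec()
    print("at",p.round(1),"rot off deg",np.degrees(w).round(2),"d",t.round(1),"t",s["time_s"])
    for i in range(n):
        qi=R.from_rotvec(w*i/n)*q
        sh=qi.inv().apply(t/n)/1000; tu=qi.inv().apply(w/n)
        print([*sh.round(4),*tu.round(4)])
E
python3 - <<'E'
from h import *
plan((575,78.5,150),orient(1.2,25),30)
E
```

```text
at [178.1 624.6 226.8] rot off deg [ -3.14 -24.89  16.86] d [ 396.9 -546.1  -76.8] t 0.15
[np.float64(-0.0177), np.float64(-0.0139), np.float64(0.0026), np.float64(-0.0022), np.float64(-0.0144), np.float64(-0.0098)]
[np.float64(-0.0175), np.float64(-0.0141), np.float64(0.0028), np.float64(-0.0022), np.float64(-0.0144), np.float64(-0.0098)]
[np.float64(-0.0174), np.float64(-0.0142), np.float64(0.003), np.float64(-0.0022), np.float64(-0.0144), np.float64(-0.0098)]
[np.float64(-0.0172), np.float64(-0.0144), np.float64(0.0032), np.float64(-0.0022), np.float64(-0.0144), np.float64(-0.0098)]
[np.float64(-0.017), np.float64(-0.0146), np.float64(0.0035), np.float64(-0.0022), np.float64(-0.0144), np.float64(-0.0098)]
[np.float64(-0.0168), np.float64(-0.0148), np.float64(0.0037), np.float64(-0.0022), np.float64(-0.0144), np.float64(-0.0098)]
[np.float64(-0.0166), np.float64(-0.0149), np.float64(0.0039), np.float64(-0.0022), np.float64(-0.0144), np.float64(-0.0098)]
[np.float64(-0.0164), np.float64(-0.0151), np.float64(0.0041), np.float64(-0.0022), np.float64(-0.0144), np.float64(-0.0098)]
[np.
[... 2062 characters left out ...]
4(0.007), np.float64(-0.0022), np.float64(-0.0144), np.float64(-0.0098)]
[np.float64(-0.012), np.float64(-0.0178), np.float64(0.0071), np.float64(-0.0022), np.float64(-0.0144), np.float64(-0.0098)]
[np.float64(-0.0117), np.float64(-0.018), np.float64(0.0073), np.float64(-0.0022), np.float64(-0.0144), np.float64(-0.0098)]
[np.float64(-0.0114), np.float64(-0.0181), np.float64(0.0074), np.float64(-0.0022), np.float64(-0.0144), np.float64(-0.0098)]
[np.float64(-0.0111), np.float64(-0.0182), np.float64(0.0075), np.float64(-0.0022), np.float64(-0.0144), np.float64(-0.0098)]
[np.float64(-0.0109), np.float64(-0.0184), np.float64(0.0076), np.float64(-0.0022), np.float64(-0.0144), np.float64(-0.0098)]
```

servo_tool --steps '[-0.017,-0.0145,0.002,-0.002,-0.0145,-0.01,-1,-0.017,-0.0145,0.002,-0.002,-0.0145,-0.01,-1,-0.017,-0.0145,0.002,-0.002,-0.0145,-0.01,-1,-0.017,-0.0145,0.002,-0.002,-0.0145,-0.01,-1,-0.017,-0.0145,0.003,-0.002,-0.0145,-0.01,-1,-0.017,-0.015,0.003,-0.002,-0.0145,-0.01,-1,-0.016,-0.015,0.003,-0.002,-0.0145,-0.01,-1,-0.016,-0.015,0.004,-0.002,-0.0145,-0.01,-1,-0.016,-0.0155,0.004,-0.002,-0.0145,-0.01,-1,-0.016,-0.0155,0.004,-0.002,-0.0145,-0.01,-1]'

```text
time_s: 0.98
ee_pos: [307.9, 437.6, 203.8]
tool_rot: [0.244, 2.984, -0.003]
ft_force: [-0.3, -0.6, 0.1]
gripper_width: 93.6
```

```bash
sed -i 's/print(\[\*sh.round(4),\*tu.round(4)\])/print(" ".join("%.4f"%k for k in [*sh,*tu])) if i in (0,n\/\/2,n-1) else None/' h.py; python3 - <<'E'
from h import *
from rig import monitor
print(monitor.state()["qpos"].round(2))
plan((575,78.5,150),orient(1.2,25),20)
E
```

```text
[-1.17  0.47  0.1   1.93  0.14  0.69  0.22]
at [307.9 437.6 203.8] rot off deg [ -1.74 -16.49  10.37] d [ 267.1 -359.1  -53.8] t 0.9833
-0.0155 -0.0156 0.0049 -0.0022 -0.0144 -0.0090
-0.0133 -0.0170 0.0066 -0.0022 -0.0144 -0.0090
-0.0109 -0.0181 0.0078 -0.0022 -0.0144 -0.0090
```

servo_tool --steps '[-0.015,-0.016,0.005,-0.002,-0.0145,-0.009,-1,-0.015,-0.016,0.005,-0.002,-0.0145,-0.009,-1,-0.015,-0.016,0.005,-0.002,-0.0145,-0.009,-1,-0.015,-0.016,0.005,-0.002,-0.0145,-0.009,-1,-0.015,-0.016,0.006,-0.002,-0.0145,-0.009,-1,-0.014,-0.016,0.006,-0.002,-0.0145,-0.009,-1,-0.014,-0.017,0.006,-0.002,-0.0145,-0.009,-1,-0.014,-0.017,0.006,-0.002,-0.0145,-0.009,-1,-0.014,-0.017,0.006,-0.002,-0.0145,-0.009,-1,-0.014,-0.017,0.006,-0.002,-0.0145,-0.009,-1,-0.013,-0.017,0.007,-0.002,-0.0145,-0.009,-1,-0.013,-0.017,0.007,-0.002,-0.0145,-0.009,-1]'

```text
time_s: 1.98
ee_pos: [473.5, 209.7, 170.9]
tool_rot: [0.063, 2.811, -0.002]
ft_force: [0.7, 0.3, 0.3]
gripper_width: 94.0
```

```bash
python3 - <<'E'
from h import *
from rig import monitor
print(monitor.state()["qpos"].round(2))
plan((575,78.5,150),orient(1.2,25),9)
E
```

```text
[-0.75  0.44  0.2   2.22  0.44  0.23  0.53]
at [473.5 209.7 170.9] rot off deg [-0.42 -6.11  3.7 ] d [ 101.5 -131.2  -20.9] t 1.9833
-0.0105 -0.0141 0.0060 -0.0021 -0.0118 -0.0070
-0.0099 -0.0144 0.0063 -0.0021 -0.0118 -0.0070
-0.0091 -0.0147 0.0067 -0.0021 -0.0118 -0.0070
```

q6 is at its lower limit (0.23), so a 25° lean is marginal here. 12° still clears the fascia when gripping near the tab's end, so I'll use that.

```bash
python3 - <<'E'
from h import *
plan((612,79,130),orient(1.2,12),10)
E
```

```text
at [473.5 209.7 170.9] rot off deg [-0.27  6.89  3.74] d [ 138.5 -130.7  -40.9] t 1.9833
-0.0123 -0.0125 0.0085 -0.0011 0.0120 -0.0064
-0.0124 -0.0129 0.0076 -0.0011 0.0120 -0.0064
-0.0124 -0.0133 0.0070 -0.0011 0.0120 -0.0064
```

servo_tool --steps '[-0.0125,-0.013,0.0075,-0.001,0.012,-0.0065,-1,-0.0125,-0.013,0.0075,-0.001,0.012,-0.0065,-1,-0.0125,-0.013,0.0075,-0.001,0.012,-0.0065,-1,-0.0125,-0.013,0.0075,-0.001,0.012,-0.0065,-1,-0.0125,-0.013,0.0075,-0.001,0.012,-0.0065,-1,-0.0125,-0.013,0.0075,-0.001,0.012,-0.0065,-1,-0.0125,-0.013,0.0075,-0.001,0.012,-0.0065,-1,-0.0125,-0.013,0.0075,-0.001,0.012,-0.0065,-1,-0.0125,-0.013,0.0075,-0.001,0.012,-0.0065,-1,-0.0125,-0.013,0.0075,-0.001,0.012,-0.0065,-1]'

```text
time_s: 2.82
ee_pos: [614.8, 68.1, 128.6]
tool_rot: [-0.037, 2.942, -0.002]
ft_force: [0.5, 0.1, 0.1]
gripper_width: 93.9
```

```bash
python3 - <<'E'
from h import *
from rig import *
print(monitor.state()["qpos"].round(2))
c=camera_params("wrist"); p,d=capture("wrist"); cv2.imwrite("pics/w1.png",p[:,:,::-1]); np.savez("pics/w1.npz",d=d,**c)
# grip point (628,79.2,42): tcp = g-3*z
o=orient(1.2,12); g=np.array([627,79.2,42]); tcp=g-3*o.apply([0,0,1]); print(tcp)
plan(tcp,o,8)
# project predicted tab points into wrist image
def proj(P):
    E=c["extrinsics"];K=c["K"]; q=(np.array(P)-E[:3,3])@E[:3,:3]; th=np.arctan2(np.hypot(*q[:2]),q[2]); a=np.arctan2(q[1],q[0]); return K[0,2]+K[0,0]*th*np.cos(a),K[1,2]+K[0,0]*th*np.sin(a)
for P in [(618,89.2,49),(618,69.2,49),(662,90,49),(662,70,49)]: print(P,np.round(proj(P),1))
E
```

```text
[-0.04  0.64 -0.2   1.9   0.37  0.45  1.08]
[626.37640172  79.18693748  44.9344428 ]
at [618.2  63.5 128. ] rot off deg [ 0.36 -0.49  0.09] d [  8.2  15.6 -83.1] t 2.8667
0.0010 0.0020 0.0104 -0.0008 -0.0011 -0.0000
0.0011 0.0020 0.0104 -0.0008 -0.0011 -0.0000
0.0011 0.0019 0.0104 -0.0008 -0.0011 -0.0000
(618, 89.2, 49) [347.1 200.3]
(618, 69.2, 49) [321.9 199.7]
(662, 90, 49) [344.5 245.5]
(662, 70, 49) [321.4 245.1]
```

View pics/w1.png

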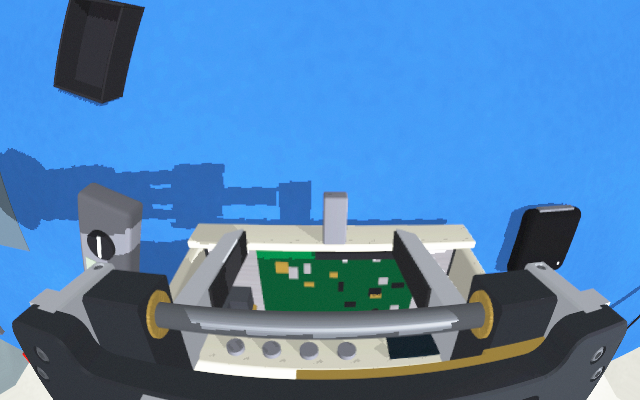

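The tab is centred at px (335,193–243) and the analyser and meter are well clear. The arm was still coasting in that frame, so I'll retake it at rest.

```bash
cat >> h.py <<'E'
def wproj(c,P):
    E=c["extrinsics"];K=c["K"]; q=(np.array(P)-E[:3,3])@E[:3,:3]; th=np.arctan2(np.hypot(*q[:2]),q[2]); a=np.arctan2(q[1],q[0]); return np.array([K[0,2]+K[0,0]*th*np.cos(a),K[1,2]+K[0,0]*th*np.sin(a)])
def wray(c,u,v,z):
    E=c["extrinsics"];K=c["K"]; d=np.array([u-K[0,2],v-K[1,2]])/K[0,0]; th=np.hypot(*d)
    r=np.array([*(d/max(th,1e-9)*np.sin(th)),np.cos(th)]); r=E[:3,:3]@r; return E[:3,3]+r*(z-E[2,3])/r[2]
E
python3 - <<'E'
from h import *
from rig import *
print(monitor.state()["ee_pos"])
c=camera_params("wrist"); p,d=capture("wrist"); cv2.imwrite("pics/w2.png",p[:,:,::-1]); np.savez("pics/w2.npz",d=d,**c)
print(monitor.state()["ee_pos"],monitor.state()["joint_velocities"].round(3))
crop("pics/w2.png","pics/w2c.png",180,170,490,270,2.5)
for P in [(618,89.2,49),(618,69.2,49),(662,90,49),(662,70,49)]: print(P,np.round(wproj(c,P),1))
E
```

```text
[618.17167648  63.54464095 128.00372383]
[616.5176006   64.95615156 128.12758153] [-0.053 -0.031 -0.02   0.064 -0.01  -0.015 -0.042]
(618, 89.2, 49) [353.4 196.6]
(618, 69.2, 49) [328.1 196.1]
(662, 90, 49) [350.6 242.5]
(662, 70, 49) [327.3 242.2]
```

View pics/w2c.png

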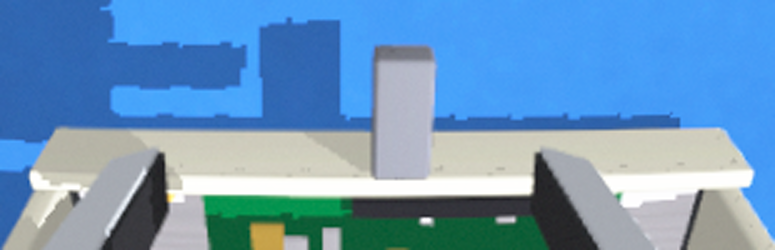

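```bash
python3 - <<'E'
from h import *
plan((626.4,79.7,45),orient(1.2,12),9)
E
```

```text
at [616.5  65.  128.1] rot off deg [ 0.32 -0.52  0.13] d [  9.9  14.7 -83.1] t 2.9167
0.0007 0.0017 0.0093 -0.0006 -0.0010 -0.0001
0.0008 0.0016 0.0093 -0.0006 -0.0010 -0.0001
0.0008 0.0016 0.0093 -0.0006 -0.0010 -0.0001
```

servo_tool --steps '[0.001,0.0015,0.009,-0.0005,-0.001,0,-0.5,0.001,0.0015,0.009,-0.0005,-0.001,0,-0.5,0.001,0.0015,0.009,-0.0005,-0.001,0,-0.5,0.001,0.0015,0.009,-0.0005,-0.001,0,-0.5,0.001,0.0015,0.009,-0.0005,-0.001,0,-0.5,0.001,0.0015,0.009,-0.0005,-0.001,0,-0.5,0.001,0.0015,0.009,-0.0005,-0.001,0,-0.5,0,0,0,0,0,0,-0.5,0,0,0,0,0,0,-0.5]'

```text
time_s: 3.67
ee_pos: [617.7, 81.8, 56.2]
tool_rot: [-0.039, 2.939, 0.003]
ft_force: [0.7, 0.3, 0.0]
gripper_width: 70.6
```

```bash
python3 - <<'E'
from h import *
plan((626.4,79.7,45),orient(1.2,12),3)
E
```

```text
at [617.7  81.8  56.2] rot off deg [ 0.06 -0.4  -0.32] d [  8.7  -2.1 -11.2] t 3.6667
-0.0021 -0.0008 0.0042 0.0001 -0.0024 0.0019
-0.0020 -0.0008 0.0042 0.0001 -0.0024 0.0019
-0.0020 -0.0008 0.0042 0.0001 -0.0024 0.0019
```

servo_tool --steps '[-0.002,-0.001,0.004,0,-0.0025,0.002,-0.5,-0.002,-0.001,0.004,0,-0.0025,0.002,-0.5,-0.002,-0.0005,0.004,0,-0.002,0.001,-0.5,0,0,0,0,0,0,-0.5,0,0,0,0,0,0,-0.5]'

```text
time_s: 4.08
ee_pos: [628.1, 79.1, 45.6]
tool_rot: [-0.03, 2.929, 0.004]
ft_force: [0.2, -0.9, 0.3]
gripper_width: 70.6
```

```bash
python3 - <<'E'
from h import *
from rig import *
plan((626.4,79.7,45),orient(1.2,12),1)
c=camera_params("wrist"); p,d=capture("wrist"); cv2.imwrite("pics/w3.png",p[:,:,::-1]);
crop("pics/w3.png","pics/w3c.png",180,170,490,370,2.5)
E
```

```text
at [628.1  79.1  45.6] rot off deg [-0.03  0.17  0.01] d [-1.7  0.6 -0.6] t 4.0833
0.0018 0.0007 0.0002 0.0005 0.0030 -0.0003
```

View pics/w3c.png

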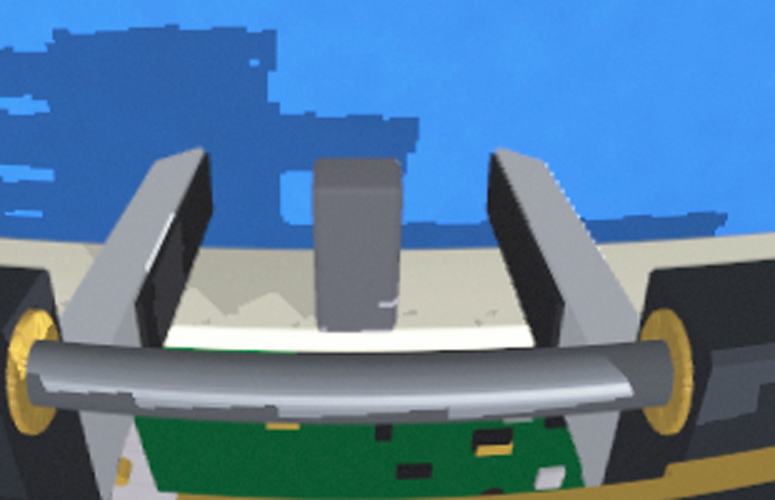

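The tab is centred between the fingers (tab at crop x≈358, fingers at 210 and 490). Closing.

servo_tool --steps '[0,0,0,0,0,0,1,0,0,0,0,0,0,1,0,0,0,0,0,0,1,0,0,0,0,0,0,1,0,0,0,0,0,0,1,0,0,0,0,0,0,1,0,0,0,0,0,0,1,0,0,0,0,0,0,1]' --force 30

```text
time_s: 4.8
ee_pos: [628.5, 80.4, 46.8]
tool_rot: [-0.031, 2.927, 0.007]
ft_force: [-1.4, 7.8, -1.9]
gripper_width: 20.8
```

```bash
python3 - <<'E'
from h import *
from rig import *
plan((626.4-60,79.7-1.3,45),orient(1.2,10),10)
E
```

```text
at [628.5  80.4  46.8] rot off deg [-0.21  2.29 -0.02] d [-62.1  -2.   -1.8] t 4.8
0.0061 -0.0001 -0.0011 0.0003 0.0040 -0.0000
0.0061 -0.0001 -0.0010 0.0003 0.0040 -0.0000
0.0061 -0.0001 -0.0009 0.0003 0.0040 -0.0000
```

servo_tool --steps '[0.007,0,-0.0014,0,0.003,0,1,0.007,0,-0.0014,0,0.003,0,1,0.007,0,-0.0014,0,0.003,0,1,0.007,0,-0.0013,0,0.003,0,1,0.007,0,-0.0013,0,0.003,0,1,0.007,0,-0.0013,0,0.003,0,1,0.007,0,-0.0013,0,0.003,0,1,0.007,0,-0.0013,0,0.003,0,1,0.007,0,-0.0013,0,0.003,0,1]'

```text
time_s: 5.55
ee_pos: [570.6, 79.7, 46.8]
tool_rot: [-0.031, 2.937, 0.014]
ft_force: [5.0, 1.0, -6.3]
gripper_width: 19.5
```

```bash
python3 - <<'E'
from h import *
from rig import *
print(monitor.state()["qpos"].round(2))
plan((535,78,46),orient(1.2,10),4)
E
```

```text
[-0.06  0.74 -0.22  2.06  0.87  0.24  0.54]
at [570.6  79.7  46.8] rot off deg [-0.45  1.69 -0.03] d [-35.6  -1.7  -0.8] t 5.55
0.0088 -0.0002 -0.0016 0.0018 0.0074 -0.0002
0.0088 -0.0002 -0.0015 0.0018 0.0074 -0.0002
0.0088 -0.0002 -0.0014 0.0018 0.0074 -0.0002
```

servo_tool --steps '[0.007,0,-0.0013,0.001,0.015,0,1,0.007,0,-0.0012,0.001,0.015,0,1,0.007,0,-0.0011,0.001,0.015,0,1,0.007,0,-0.001,0.001,0.012,0,1,0.007,0,-0.001,0.001,0.012,0,1]'

```text
time_s: 5.97
ee_pos: [537.3, 79.1, 47.1]
tool_rot: [-0.031, 3.004, 0.009]
ft_force: [28.7, -2.3, -39.5]
gripper_width: 19.9
```

```bash
python3 - <<'E'
from h import *
from rig import *
print(monitor.state()["qpos"].round(2))
plan((530,78,46),orient(1.2,8),2)
E
```

```text
[-0.01  0.73 -0.3   2.08  0.82  0.31  0.59]
at [537.3  79.1  47.1] rot off deg [-0.27 -0.13 -0.  ] d [-7.3 -1.1 -1.1] t 5.9667
0.0037 -0.0005 0.0000 0.0024 -0.0011 -0.0003
0.0037 -0.0005 0.0000 0.0024 -0.0011 -0.0003
```

servo_tool --steps '[0,0,0,0,0,0,1,0,0,0,0,0,0,1,0,0,0,0,0,0,1]'

```text
time_s: 6.22
ee_pos: [537.4, 79.0, 47.0]
tool_rot: [-0.029, 3.005, 0.011]
ft_force: [6.2, 0.5, -6.5]
gripper_width: 19.7
```

```bash
python3 - <<'E'
from h import *
from rig import *
p,d=capture("top"); cv2.imwrite("pics/top1.png",p[:,:,::-1]); np.save("pics/top1.npy",d)
p,d=capture("scene"); cv2.imwrite("pics/scene1.png",p[:,:,::-1]); np.save("pics/scene1.npy",d)
crop("pics/top1.png","pics/top1c.png",205,140,365,250,5)
crop("pics/scene1.png","pics/scene1c.png",260,90,420,250,4)
E
```

```text
(no output)
```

View pics/top1c.png

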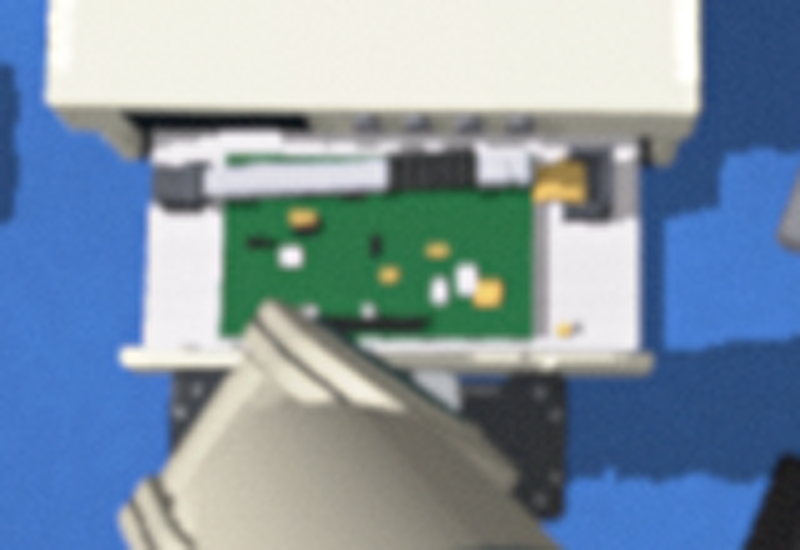

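View pics/scene1c.png

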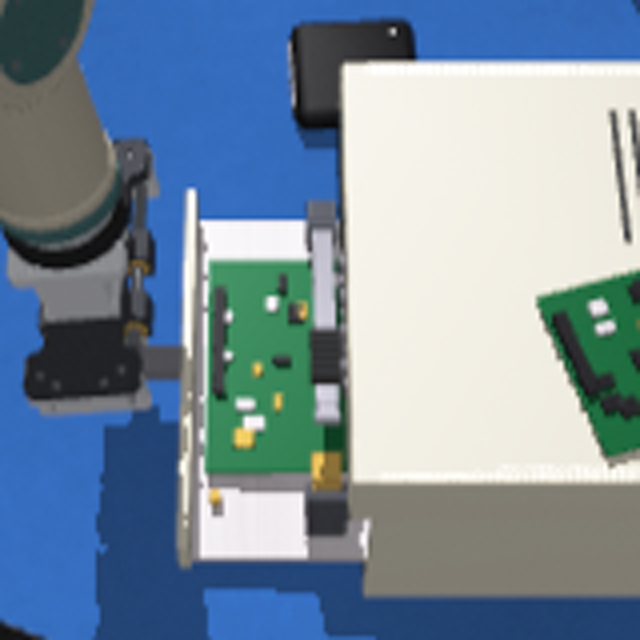

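```bash
python3 - <<'E'
from h import *
K,E,d=load("top",1); W=cloud(K,E,d)
print("pad top",ray(K,E,205+432/5,140+168/5,90).round(1),"corners",[ray(K,E,205+a/5,140+b/5,90).round(1)[:2].tolist() for a,b in [(390,152),(474,150),(392,188),(476,186)]])
print("panel front L/R",ray(K,E,205+122/5,140+352/5,48).round(1),ray(K,E,205+650/5,140+357/5,48).round(1))
print("pivot end",ray(K,E,205+180/5,140+175/5,55).round(1),"bolt",ray(K,E,205+560/5,140+180/5,56).round(1))
for v in range(168,180): print(v,W[v,284:302:3].round(0).tolist()) if v%2==0 else 0
K,E,d=load("scene",1); W=cloud(K,E,d)
print("s pad",ray(K,E,260+327/4,90+355/4,90).round(1),"corners",[ray(K,E,260+a/4,90+b/4,90).round(1)[:2].tolist() for a,b in [(311,331),(341,331),(312,381),(342,381)]], W[179,341].round(1))
print("panel",ray(K,E,260+186/4,90+190/4,48).round(1),ray(K,E,260+183/4,90+560/4,48).round(1))
E
```

```text
pad top [665.9  58.6  90. ] corners [[673.4, 79.7], [675.7, 38.0], [655.0, 78.0], [657.4, 36.4]]
panel front L/R [574.7 214.7  48. ] [579.8 -54.6  48. ]
pivot end [666.3 189.6  55. ] bolt [669.7  -5.8  56. ]
168 [[698.0, 83.0, 17.0], [698.0, 75.0, 17.0], [700.0, 67.0, 13.0], [698.0, 59.0, 20.0], [699.0, 51.0, 17.0], [700.0, 43.0, 14.0]]
170 [[676.0, 78.0, 86.0], [676.0, 70.0, 85.0], [675.0, 63.0, 88.0], [675.0, 55.0, 90.0], [674.0, 47.0, 96.0], [674.0, 40.0, 96.0]]
172 [[670.0, 77.0, 85.0], [670.0, 70.0, 89.0], [670.0, 62.0, 87.0], [670.0, 55.0, 91.0], [670.0, 47.0, 92.0], [668.0, 40.0, 100.0]]
174 [[665.0, 77.0, 86.0], [665.0, 70.0, 88.0], [666.0, 62.0, 87.0], [665.0, 55.0, 90.0], [664.0, 47.0, 95.0], [664.0, 40.0, 94.0]]
176 [[660.0, 77.0, 85.0], [660.0, 70.0, 85.0], [660.0, 62.0, 90.0], [660.0, 54.0, 91.0], [660.0, 47.0, 92.0], [659.0, 39.0, 96.0]]
178 [[668.0, 81.0, 26.0], [668.0, 73.0, 27.0], [669.0, 65.0, 27.0], [668.0, 57.0, 29.0], [669.0, 49.0, 26.0], [670.0, 42.0, 25.0]]
s pad [670.   58.4  90. ] corners [[659.8, 75.8], [678.9, 76.2], [660.7, 39.4], [679.4, 39.7]] [668.1  57.1  90.8]
panel [572.8 214.4  48. ] [582.6 -65.4  48. ]
```

The tray is out by 91 mm of travel and resting against its stop. The panel front is now at x≈576 and the pad centre at ≈(667.5, 58, 91), which matches the specification (24 mm before the face). Next I'll release and lift.

servo_tool --steps '[0,0,0,0,0,0,-0.4,0,0,0,0,0,0,-0.4,0,0,0,0,0,0,-0.4,0,0,0,0,0,0,-0.4,0,0,0,0,0,0,-0.4,0,0,-0.01,0,0,0,-0.4,0,0,-0.02,0,0,0,-0.4,0,0,-0.02,0,0,0,-0.4,0,0,-0.02,0,0,0,-0.4,0,0,-0.02,0,0,0,-0.4]'

```text
time_s: 7.15
ee_pos: [513.7, 76.4, 134.7]
tool_rot: [-0.035, 3.028, -0.003]
ft_force: [0.7, 0.2, 0.1]
gripper_width: 66.2
```

```bash
python3 - <<'E'
from h import *
from rig import *
print(monitor.state()["qpos"].round(3).tolist(), monitor.state()["gripper_width"])
o=orient(1.2,22); tip=np.array([655,57,135]); t=tip-22*o.apply([0,0,1]); print(t)
plan(t,o,12)
E
```

```text
[0.139, 0.584, -0.52, 2.066, 0.644, 0.534, 0.746] 66.22392598230996
[646.76046241  56.82740629 155.3980448 ]
at [513.7  76.4 134.7] rot off deg [  0.51 -15.49  -0.08] d [133.  -19.6  20.7] t 7.15
-0.0112 -0.0019 -0.0005 -0.0002 -0.0225 0.0002
-0.0111 -0.0019 0.0010 -0.0002 -0.0225 0.0002
-0.0109 -0.0019 0.0023 -0.0002 -0.0225 0.0002
```

servo_tool --steps '[-0.011,-0.002,-0.002,0,-0.0225,0,1,-0.011,-0.002,-0.002,0,-0.0225,0,1,-0.011,-0.002,-0.001,0,-0.0225,0,1,-0.011,-0.002,0,0,-0.0225,0,1,-0.011,-0.002,0,0,-0.0225,0,1,-0.011,-0.002,0.0005,0,-0.0225,0,1,-0.011,-0.002,0.001,0,-0.0225,0,1,-0.011,-0.002,0.001,0,-0.0225,0,1,-0.011,-0.002,0.001,0,-0.0225,0,1,-0.011,-0.002,0.001,0,-0.0225,0,1,0,0,0,0,0,0,1,0,0,0,0,0,0,1]' --force 30

```text
time_s: 8.15
ee_pos: [632.4, 56.2, 160.9]
tool_rot: [-0.033, 2.781, -0.001]
ft_force: [-0.3, 0.2, -1.3]
gripper_width: 0.4
```

```bash
python3 - <<'E'
from h import *
from rig import *
print(monitor.state()["qpos"].round(3).tolist(), monitor.state()["gripper_width"])
o=orient(1.2,22); tip=np.array([655,57,135]); t=tip-22*o.apply([0,0,1]); print(t)
plan(t,o,4)
E
```

```text
[0.081, 0.582, -0.358, 1.985, 0.832, 0.349, 0.654] 0.39258728280959043
[646.76046241  56.82740629 155.3980448 ]
at [632.4  56.2 160.9] rot off deg [ 0.3  -1.35 -0.12] d [14.4  0.6 -5.5] t 8.15
-0.0029 0.0001 0.0026 -0.0009 -0.0059 0.0009
-0.0028 0.0001 0.0026 -0.0009 -0.0059 0.0009
-0.0028 0.0001 0.0026 -0.0009 -0.0059 0.0009
```

```bash
python3 - <<'E'
from h import *
from rig import *
o=orient(1.2,22); tip=np.array([669.5,57,101]); t=tip-22*o.apply([0,0,1]); print(t)
plan(t,o,8)
E
```

```text
[661.26046241  56.82740629 121.3980448 ]
at [632.4  56.2 160.9] rot off deg [ 0.3  -1.35 -0.12] d [ 28.9   0.6 -39.5] t 8.15
-0.0016 0.0000 0.0059 -0.0004 -0.0030 0.0005
-0.0016 0.0000 0.0059 -0.0004 -0.0030 0.0005
-0.0015 -0.0000 0.0059 -0.0004 -0.0030 0.0005
```

servo_tool --steps '[-0.0015,0,0.006,-0.0005,-0.003,0.0005,1,-0.0015,0,0.006,-0.0005,-0.003,0.0005,1,-0.0015,0,0.006,-0.0005,-0.003,0.0005,1,-0.0015,0,0.006,-0.0005,-0.003,0.0005,1,-0.0015,0,0.006,-0.0005,-0.003,0.0005,1,-0.0015,0,0.006,-0.0005,-0.003,0.0005,1,-0.0015,0,0.006,0,-0.003,0,1,0,0,0,0,0,0,1,0,0,0,0,0,0,1,0,0,0,0,0,0,1]'

```text
time_s: 8.98
ee_pos: [658.1, 57.6, 119.2]
tool_rot: [-0.031, 2.763, 0.006]
ft_force: [0.3, -0.1, -0.4]
gripper_width: 0.1
```

```bash
python3 - <<'E'
from h import *
from rig import *
print(monitor.state()["qpos"].round(3).tolist(), monitor.state()["gripper_width"])
o=orient(1.2,22); tip=np.array([669.5,57,101]); t=tip-22*o.apply([0,0,1]); print(t)
plan(t,o,4)
p,d=capture("top"); cv2.imwrite("pics/top2.png",p[:,:,::-1])
p,d=capture("scene"); cv2.imwrite("pics/scene2.png",p[:,:,::-1])
p,d=capture("wrist"); cv2.imwrite("pics/w4.png",p[:,:,::-1])
crop("pics/scene2.png","pics/scene2c.png",260,90,420,250,4)
E
```

```text
[0.022, 0.666, -0.269, 1.965, 0.983, 0.26, 0.509] 0.1108152767863574
[661.26046241  56.82740629 121.3980448 ]
at [658.1  57.6 119.2] rot off deg [ 0.01 -0.3  -0.1 ] d [ 3.1 -0.8  2.2] t 8.9833
-0.0009 -0.0002 -0.0002 0.0001 -0.0013 0.0004
-0.0009 -0.0002 -0.0002 0.0001 -0.0013 0.0004
-0.0009 -0.0002 -0.0002 0.0001 -0.0013 0.0004
```

View pics/scene2c.png

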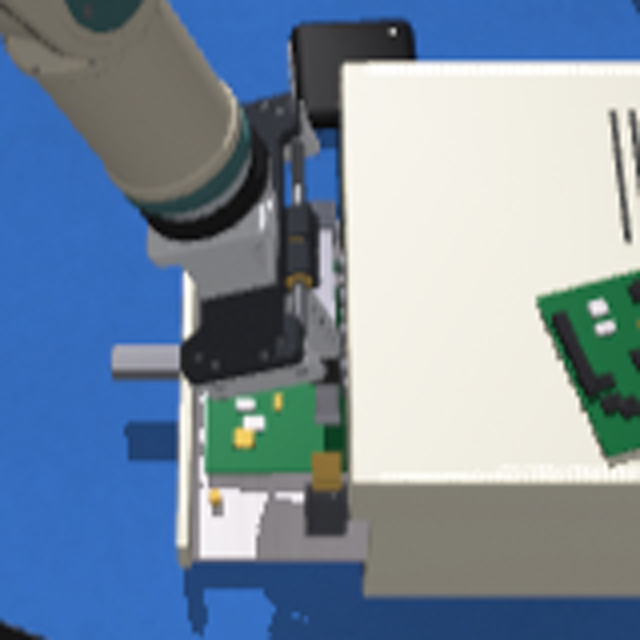

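View pics/w4.png

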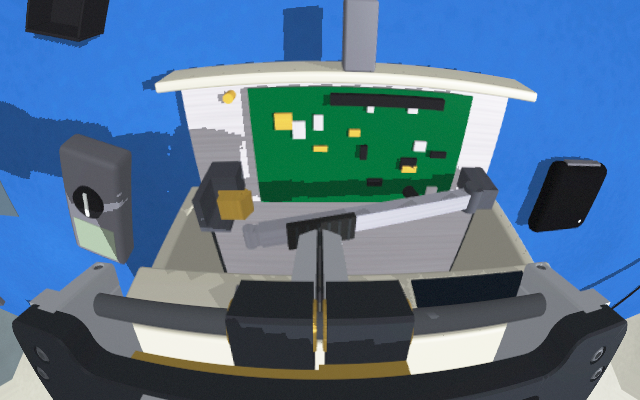

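The fingertips (wrist px (320,228)) are centred over the pad (288–356, 212–248). Now I'll press straight down in short steps.

servo_tool --steps '[0.0006,-0.0003,0.0041,0,0.002,0,1,0.0006,-0.0003,0.0041,0,0.002,0,1,0.0006,-0.0003,0.0041,0,0.002,0,1,0.0015,-0.0003,0.0037,0,0.003,0,1,0.0015,-0.0003,0.0037,0,0.003,0,1]'

```text
time_s: 9.55
ee_pos: [662.0, 54.7, 100.4]
tool_rot: [-0.03, 2.772, 0.003]
ft_force: [-1.0, -2.5, 3.1]
gripper_width: 0.6
```

```bash
python3 - <<'E'
from h import *
from rig import *
s=monitor.state(); print(s["qpos"].round(3).tolist())
o=R.from_rotvec(s["tool_rot"]); print("tip",s["ee_pos"]+22*o.apply([0,0,1]),"edge",s["ee_pos"]+o.apply([8,0,22]), "lean",np.degrees(np.arcsin(o.apply([0,0,1])[0])),s["ft_force"])
E
```

```text
[0.025, 0.702, -0.267, 1.956, 1.051, 0.252, 0.448]
tip [669.99815365  54.85934912  79.86021835] edge [662.54053896  54.69790449  76.96921181] lean 21.181925518947594 [-1.02000893 -2.47041678  3.06129824]
```

servo_tool --steps '[0.0017,0,0.0037,0,0.003,0,1,0.0017,0,0.0037,0,0.003,0,1,0.0017,0,0.0037,0,0.003,0,1,0.0017,0,0.0037,0,0.003,0,1]'

```text
time_s: 9.88
ee_pos: [662.5, 52.5, 83.9]
tool_rot: [-0.027, 2.782, -0.001]
ft_force: [-1.7, -1.7, 4.4]
gripper_width: 0.7
```

```bash
cat > st.py <<'E'
from h import *
from rig import *
s=monitor.state(); print(s["qpos"].round(3).tolist())
o=R.from_rotvec(s["tool_rot"]); print("tip",s["ee_pos"]+22*o.apply([0,0,1]),"edge",s["ee_pos"]+o.apply([8,0,22]), "lean",np.degrees(np.arcsin(o.apply([0,0,1])[0])),s["ft_force"])
E
python3 st.py
```

```text
[0.026, 0.731, -0.265, 1.952, 1.114, 0.249, 0.388]
tip [670.28326793  52.54446673  63.31534042] edge [662.79626028  52.39509187  60.50066397] lean 20.600295414438452 [-1.73306136 -1.66260012  4.41350157]
```

servo_tool --steps '[0.0012,0.0005,0.003,0,0.002,0,1,0.0012,0.0005,0.003,0,0.002,0,1,0,0,0,0,0,0,1]'

```text
time_s: 10.13
ee_pos: [662.8, 52.2, 76.7]
tool_rot: [-0.025, 2.786, -0.004]
ft_force: [-3.7, -1.3, 9.1]
gripper_width: 0.4
```

```bash
python3 st.py
```

```text
[0.024, 0.744, -0.263, 1.951, 1.143, 0.247, 0.359]
tip [670.46975079  52.17122118  56.09411154] edge [662.97126498  52.02852035  53.30980785] lean 20.37015458522687 [-3.6623341  -1.28012795  9.14824696]
```

servo_tool --steps '[0.0015,0,0.0025,0,0,0,1,0.0005,0,0,0,0,0,1]'

```text
time_s: 10.3
ee_pos: [664.7, 52.2, 76.6]
tool_rot: [-0.025, 2.779, -0.004]
ft_force: [-3.5, -1.4, 9.5]
gripper_width: 0.7
```

```bash
python3 st.py; python3 - <<'E'
from h import *
from rig import *
p,d=capture("wrist"); cv2.imwrite("pics/w5.png",p[:,:,::-1])
crop("pics/w5.png","pics/w5c.png",160,140,520,300,2.2)
E
```

```text
[0.025, 0.746, -0.265, 1.952, 1.18, 0.246, 0.322]
tip [672.48365587  52.25300074  56.06675596] edge [665.00347762  52.11094947  53.23360315] lean 20.743956927354468 [-3.48665816 -1.40379714  9.50533064]
```

View pics/w5c.png

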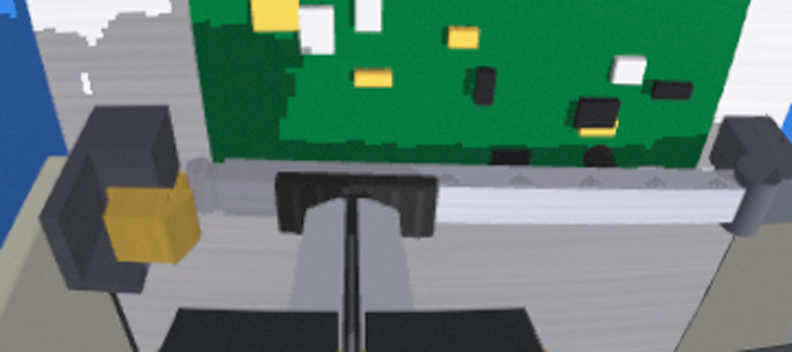

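servo_tool --steps '[-0.001,0,-0.004,0,0,0,1,-0.001,0,-0.006,0,0,0,1,-0.001,0,-0.008,0,0,0,1,-0.001,0,-0.012,0,0,0,1,0,0,0,0,0,0,1]'

```text
time_s: 10.77
ee_pos: [657.1, 55.6, 106.2]
tool_rot: [-0.029, 2.781, 0.003]
ft_force: [-0.3, 0.4, -0.1]
gripper_width: 0.3
```

```bash
python3 st.py; python3 - <<'E'
from h import *
from rig import *
p,d=capture("wrist"); cv2.imwrite("pics/w6.png",p[:,:,::-1])
crop("pics/w6.png","pics/w6c.png",160,140,520,300,2.2)
p,d=capture("top"); cv2.imwrite("pics/top3.png",p[:,:,::-1]); np.save("pics/top3.npy",d)
crop("pics/top3.png","pics/top3c.png",205,140,365,250,5)
E
```

```text
[0.086, 0.7, -0.364, 1.956, 1.093, 0.317, 0.417]
tip [664.8649866   55.73853457  85.63118221] edge [657.38126786  55.57913674  82.80832086] lean 20.65994679409225 [-0.31271303  0.37740509 -0.0530676 ]
```

View pics/w6c.png

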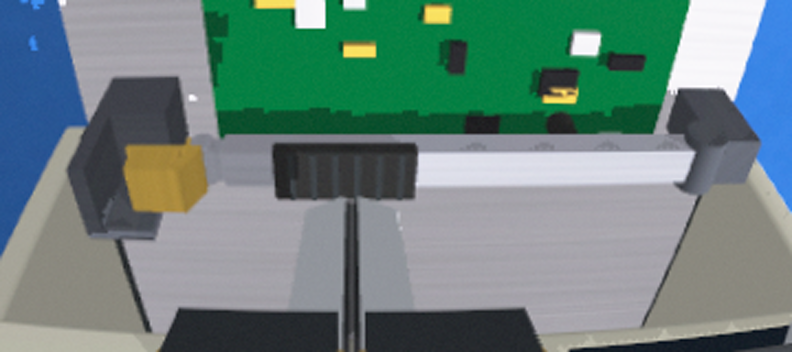

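View pics/top3c.png

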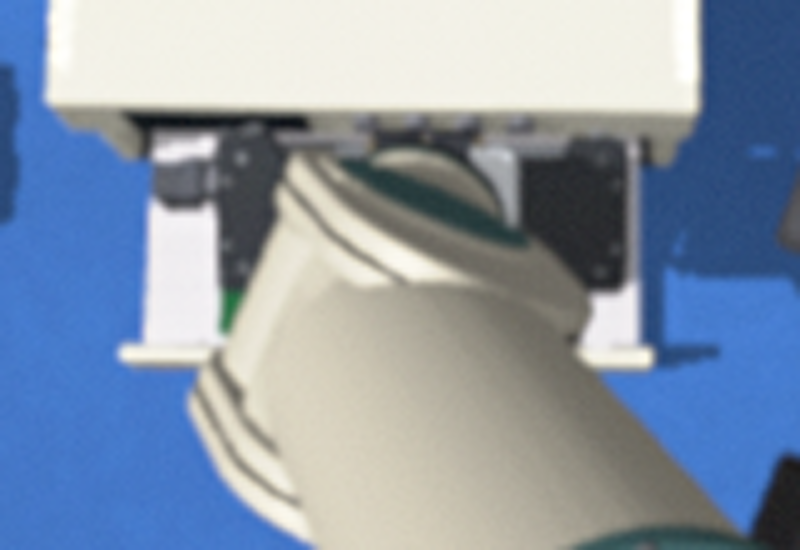

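The arm stays level with no contact and the bolt sits over its end (crop (200,160)). I'll retreat and then check the tray position accurately.

servo_tool --steps '[0,0,-0.02,0,0,0,1,0,0,-0.02,0,0,0,1,0.005,0,-0.02,0,0,0,1,0.01,0,-0.02,0,0,0,1,0.015,0,-0.02,0,0,0,1,0.02,0,-0.01,0,0.01,0,1,0.02,0,-0.01,0,0.01,0,1,0.02,0,-0.01,0,0.01,0,1,0.02,0,-0.01,0,0.01,0,1,0.02,0,-0.01,0,0.01,0,1,0.02,0,-0.005,0,0.01,0,1,0,0,0,0,0,0,1,0,0,0,0,0,0,1]'

```text
time_s: 11.95
ee_pos: [451.0, 52.6, 194.8]
tool_rot: [-0.03, 2.859, 0.006]
ft_force: [1.5, 0.7, -0.6]
gripper_width: 0.6
```

```bash
python3 - <<'E'
from h import *
from rig import *
p,d=capture("scene"); cv2.imwrite("pics/scene4.png",p[:,:,::-1]); np.save("pics/scene4.npy",d)
p,d=capture("top"); cv2.imwrite("pics/top4.png",p[:,:,::-1]); np.save("pics/top4.npy",d)
crop("pics/scene4.png","pics/scene4c.png",260,90,420,250,4)
crop("pics/top4.png","pics/top4c.png",205,140,365,250,5)
# panel edge profile shift, scene: compare before(1) and after(4) columns shift of panel
a=cv2.imread("pics/scene1.png",0).astype(np.float32);b=cv2.imread("pics/scene4.png",0).astype(np.float32)
r=(slice(195,225),slice(296,316)); print("scene panel shift px",cv2.phaseCorrelate(np.ascontiguousarray(a[r]),np.ascontiguousarray(b[r])))
for v in (205,218): print(a[v,300:316].astype(int),b[v,300:316].astype(int))
a=cv2.imread("pics/top1.png",0);b=cv2.imread("pics/top4.png",0)
for u in (232,238,325,330): print(u,a[205:218,u],b[205:218,u])
K,E,_=load("scene"); W=cloud(K,E,d) if 0 else None
d4=np.load("pics/scene4.npy"); W=cloud(K,E,d4); print("pad",W[179,341].round(1),[W[179,u].round(0).tolist() for u in range(336,348,2)])
# bystanders
for n in ("top",):
    A=cv2.imread("pics/top0.png",0).astype(np.float32);B=b.astype(np.float32)
    for nm,(y0,y1,x0,x1) in dict(an=(145,195,160,210),meter=(135,200,358,412),bin=(225,280,342,396)).items(): print(nm,cv2.phaseCorrelate(A[y0:y1,x0:x1].copy(),B[y0:y1,x0:x1].copy()))
print(monitor.state()["ee_pos"],monitor.state()["ft_force"],monitor.state()["time_s"])
E
```

```text
scene panel shift px ((0.3625248763050273, -0.13755377632818622), 0.8727171723047892)
[ 62  62  62  63 105 226 232 173 120 153 236 142 105 105 105 105] [ 88  87  86  88  92 143 243 234 149 124 143 213 105 104 104 103]
[ 62  62  62  71 111 145 182 126 127 152 240 241 235 134 134 153] [101 100 100 103 119 200 236 220 111 131 151 239 239 234 132 132]
232 [116 116 116 136 191 240 248 238 181 130 117 113 112] [116 116 124 158 219 242 235 180 135 119 114 112 111]
238 [239 239 240 240 240 241 244 233 174 125 115 110 114] [239 241 239 235 234 241 234 178 134 120 113 115 113]
325 [237 237 237 236 225 213 211 183 142 117  91  75  73] [237 236 237 236 236 238 240 227 171 129 118 117 117]
330 [239 239 240 239 225 185 173 162 142 117  92  77  72] [239 239 237 225 212 231 241 231 175 130 117 117 117]
pad [668.9  75.8  59.2] [[656.0, 95.0, 27.0], [661.0, 75.0, 60.0], [666.0, 74.0, 63.0], [672.0, 76.0, 59.0], [677.0, 74.0, 63.0], [678.0, 18.0, 158.0]]
an ((0.10641000463558825, -0.11106263731882393), 1.0111274131774903)
meter ((-0.043046861972253936, 0.02330871788695532), 0.9387112194863857)
bin ((-0.23748615243426485, 0.022503148382277516), 0.8567123828110872)
[451.47848307  52.59084798 194.64508554] [ 0.64219237 -0.12706916  0.31232177] 12.05
```

View pics/scene4c.png

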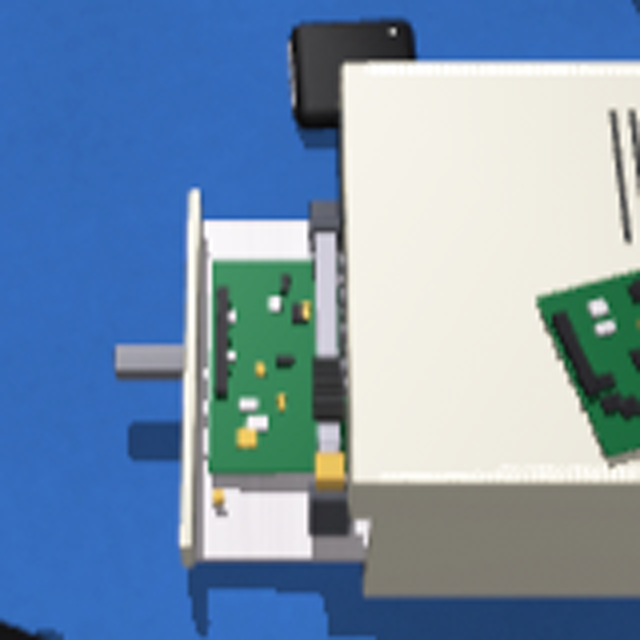

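View pics/top4.png

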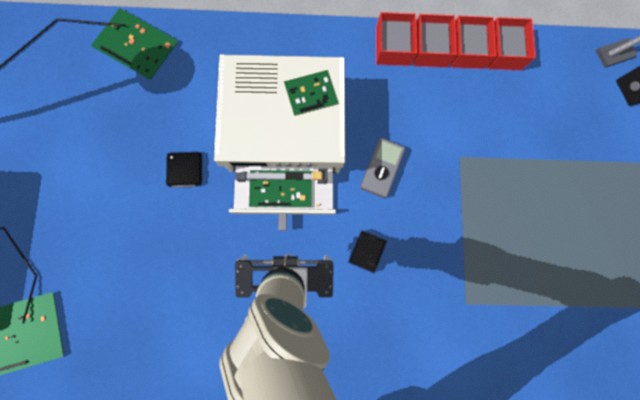

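The hold-down is caught (pad top at z≈60, level) and the bystanders have not moved. However, the panel crept about 2 mm inwards during the press. That is within tolerance, but there is plenty of time, so I'll pull the tray back to its stop.

```bash
python3 - <<'E'
from h import *
plan((524,79,134),orient(1.2,7),8)
E
```

```text
at [451.5  52.6 194.6] rot off deg [-0.27  9.15  0.01] d [ 72.5  26.4 -60.6] t 12.05
-0.0067 0.0031 0.0098 0.0002 0.0200 -0.0000
-0.0074 0.0031 0.0093 0.0002 0.0200 -0.0000
-0.0080 0.0031 0.0088 0.0002 0.0200 -0.0000
```

servo_tool --steps '[-0.007,0.003,0.0095,0,0.02,0,-0.4,-0.007,0.003,0.0095,0,0.02,0,-0.4,-0.007,0.003,0.0095,0,0.02,0,-0.4,-0.007,0.003,0.0095,0,0.02,0,-0.4,-0.0075,0.003,0.009,0,0.02,0,-0.4,-0.0075,0.003,0.009,0,0.02,0,-0.4,-0.0075,0.003,0.009,0,0.02,0,-0.4,-0.0075,0.003,0.009,0,0.02,0,-0.4,0,0,0,0,0,0,-0.4,0,0,0,0,0,0,-0.4]'

```text
time_s: 12.88
ee_pos: [536.8, 80.3, 127.5]
tool_rot: [-0.02, 3.023, 0.012]
ft_force: [-0.5, -0.4, -0.9]
gripper_width: 63.5
```

```bash
python3 - <<'E'
from h import *
plan((537.5,78.5,46.5),orient(1.2,7),9)
E
```

```text
at [536.8  80.3 127.5] rot off deg [-0.41 -0.24  0.4 ] d [  0.7  -1.8 -81. ] t 12.8833
0.0010 -0.0003 0.0089 0.0007 -0.0005 -0.0009
0.0010 -0.0002 0.0089 0.0007 -0.0005 -0.0009
0.0010 -0.0002 0.0089 0.0007 -0.0005 -0.0009
```

servo_tool --steps '[0.001,0,0.009,0.0005,0,-0.001,-0.4,0.001,0,0.009,0.0005,0,-0.001,-0.4,0.001,0,0.009,0.0005,0,-0.001,-0.4,0.001,0,0.009,0.0005,0,-0.001,-0.4,0.001,0,0.009,0.0005,0,-0.001,-0.4,0.001,0,0.009,0.0005,0,-0.001,-0.4,0.001,0,0.009,0,0,0,-0.4,0,0,0,0,0,0,-0.4,0,0,0,0,0,0,-0.4]'

```text
time_s: 13.63
ee_pos: [534.6, 79.6, 57.4]
tool_rot: [-0.032, 3.024, 0.003]
ft_force: [-0.4, -0.3, 0.1]
gripper_width: 65.9
```

```bash
python3 - <<'E'
from h import *
plan((537.5,78.5,46.5),orient(1.2,7),2)
E
```

```text
at [534.6  79.6  57.4] rot off deg [-0.05 -0.3  -0.03] d [  2.9  -1.1 -10.9] t 13.6333
-0.0008 -0.0006 0.0056 0.0006 -0.0026 0.0002
-0.0008 -0.0006 0.0056 0.0006 -0.0026 0.0002
```

servo_tool --steps '[-0.001,-0.0005,0.0055,0,-0.0025,0,-0.4,-0.001,-0.0005,0.005,0,-0.0025,0,-0.4,0,0,0,0,0,0,-0.4,0,0,0,0,0,0,1,0,0,0,0,0,0,1,0,0,0,0,0,0,1,0,0,0,0,0,0,1,0,0,0,0,0,0,1,0,0,0,0,0,0,1,0,0,0,0,0,0,1]' --force 30

```text
time_s: 14.47
ee_pos: [539.6, 78.9, 47.6]
tool_rot: [-0.031, 3.016, 0.005]
ft_force: [-0.1, 0.4, -1.0]
gripper_width: 22.6
```

servo_tool --steps '[0,0,0,0,0,0,1,0,0,0,0,0,0,1,0.003,0,-0.0004,0,0,0,1,0.003,0,-0.0004,0,0,0,1]'

```text
time_s: 14.8
ee_pos: [537.4, 79.0, 47.8]
tool_rot: [-0.03, 3.01, 0.009]
ft_force: [13.0, 0.3, -17.5]
gripper_width: 19.9
```

servo_tool --steps '[0.003,0,-0.0004,0,0,0,1]'

```text
time_s: 14.88
ee_pos: [537.4, 79.0, 47.7]
tool_rot: [-0.029, 3.006, 0.011]
ft_force: [11.0, 0.5, -15.1]
gripper_width: 19.8
```

servo_tool --steps '[0.003,0,-0.0004,0,0,0,1]'

```text
time_s: 14.97
ee_pos: [537.4, 79.0, 47.7]
tool_rot: [-0.028, 3.001, 0.013]
ft_force: [10.3, -0.1, -11.6]
gripper_width: 19.6
```

It stops at x=537.4 again, the same as the first time, so that is the stop. Releasing and retreating.

servo_tool --steps '[0,0,0,0,0,0,-0.4,0,0,0,0,0,0,-0.4,0,0,0,0,0,0,-0.4,0,0,0,0,0,0,-0.4,0,0,0,0,0,0,-0.4,0,0,-0.01,0,0,0,-0.4,0,0,-0.02,0,0,0,-0.4,0,0,-0.02,0,0,0,-0.4,0.003,0,-0.02,0,0,0,-0.4,0.005,0,-0.02,0,0,0,-0.4,0.01,0,-0.02,0,0,0,-0.4,0.01,0,-0.02,0,0,0,-0.4,0.01,0,-0.02,0,0,0,-0.4,0.01,0,-0.01,0,0,0,-0.4,0,0,0,0,0,0,-0.4,0,0,0,0,0,0,-0.4,0,0,0,0,0,0,-0.4]'

```text
time_s: 16.38
ee_pos: [459.4, 76.3, 205.3]
tool_rot: [-0.034, 3.009, 0.006]
ft_force: [-0.5, 0.5, -0.2]
gripper_width: 65.7
```

```bash
python3 - <<'E'
from h import *
from rig import *
p,d=capture("scene"); cv2.imwrite("pics/scene5.png",p[:,:,::-1]); np.save("pics/scene5.npy",d)
p,d=capture("top"); cv2.imwrite("pics/top5.png",p[:,:,::-1])
crop("pics/scene5.png","pics/scene5c.png",260,90,420,250,4)
a=cv2.imread("pics/scene1.png",0);b=cv2.imread("pics/scene5.png",0)
for v in (205,218): print(a[v,300:316],b[v,300:316])
a=cv2.imread("pics/top1.png",0);b=cv2.imread("pics/top5.png",0)
for u in (232,238): print(u,a[205:218,u],b[205:218,u])
K,E,_=load("scene"); W=cloud(K,E,d) if 0 else cloud(K,E,np.load("pics/scene5.npy")); print([W[179,u].round(0).tolist() for u in range(336,348,2)])
A=cv2.imread("pics/top0.png",0).astype(np.float32);B=b.astype(np.float32)
for nm,(y0,y1,x0,x1) in dict(an=(145,195,160,210),meter=(135,200,358,412),bin=(225,280,342,396)).items(): print(nm,np.round(cv2.phaseCorrelate(A[y0:y1,x0:x1].copy(),B[y0:y1,x0:x1].copy())[0],2))
s=monitor.state();print(s["ee_pos"],s["ft_force"],s["time_s"],s["joint_velocities"].round(3))
E
```

```text
[ 62  62  62  63 105 226 232 173 120 153 236 142 105 105 105 105] [ 87  87  88  87 125 242 231 172 119 150 235 140 104 104 103 103]
[ 62  62  62  71 111 145 182 126 127 152 240 241 235 134 134 153] [102 100 100 111 176 240 225 125 126 152 239 240 233 132 133 151]
232 [116 116 116 136 191 240 248 238 181 130 117 113 112] [115 116 117 136 192 239 248 238 180 131 115 110 114]
238 [239 239 240 240 240 241 244 233 174 125 115 110 114] [239 240 240 240 240 241 244 231 174 129 118 115 115]
[[656.0, 93.0, 29.0], [661.0, 76.0, 59.0], [666.0, 75.0, 61.0], [672.0, 76.0, 59.0], [677.0, 73.0, 64.0], [678.0, 19.0, 156.0]]
an [-0.07 -0.09]
meter [-0.   -0.01]
bin [ 0.19 -0.17]
[459.50901933  76.39677592 204.91753617] [-0.76408837  0.61587856 -0.20909255] 16.4833 [-0.002  0.008  0.001 -0.002 -0.004  0.001  0.003]
```

View pics/scene5c.png

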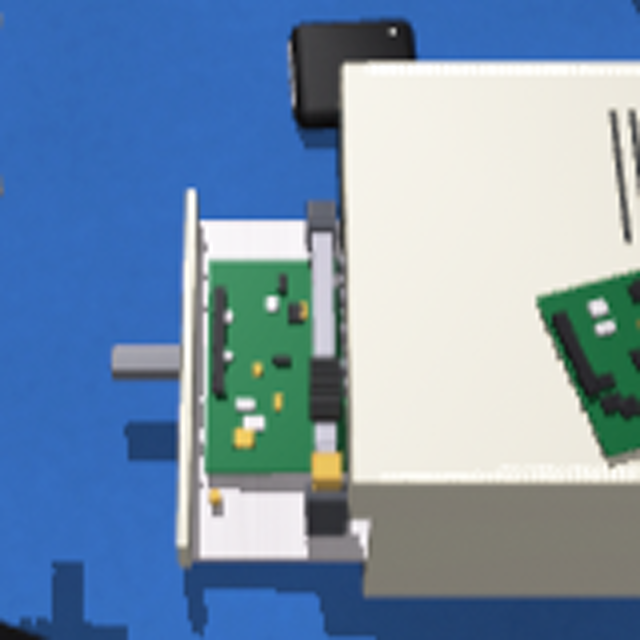

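The panel edge is back at the stop, pixel for pixel. The hold-down is level under the brass bolt (crop (326,468)), and the robot is clear. Handing in.

```bash
python3 -c "
from rig import bot
print(bot.finish_job())"
```

```text
the job is handed in; nothing more can be done
None
```

The tray is out at its stop, the hold-down arm is held down by its catch, and I handed the job in at about 16.5 s of the 45 s. The hand-in gave no verdict.

**What I did:** I gripped the pull tab and drew the tray about 91 mm to its stop. I then pressed the thumb pad down with closed fingers at a lean of about 21° until the arm bottomed at about 9 N, and lifted off.

**Tray creep:** During the press the tray moved in by about 2 mm, which is within the 8 mm tolerance. I re-gripped the tab and pulled it back, and it stopped at the same tool position as before (x = 537.4 mm).

**Last checks:**
- **Tray:** the panel edges match the first fully-out pictures pixel for pixel.
- **Hold-down:** the pad top reads about 60 mm high (59 when caught), with the bolt over the arm's end. It stayed down with nothing touching it.
- **Bystanders:** the analyser, meter and parts bin moved less than 0.3 px in the top view, under 1 mm.
- **Robot:** it is clear of everything, with about zero force at the wrist.

**One disagreement:** the panel position I measured by camera put the tray about 3–4 mm short of 110 mm. That is about what I would expect from the calibration (good to 2 mm) and my pixel readings, so I relied on feeling the same hard stop twice.

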